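# Feel out the hidden release notch and free the drawer

## Robot

A 6-joint arm with a two-finger parallel gripper is mounted at the origin on the work surface. World frame = base frame: x ahead of the robot, y to its left, z up, the work surface at z = 0. Lengths are in mm, angles in rad, forces in N, time in s.
With the tool pointing down it reaches from about 400 to 925 mm from the base axis. Payload 3.4 kg.
Tool frame: the origin (TCP) lies between the finger pads; the fingertips stand 25 mm ahead of it and the grasp point (between the pads) lies 6 mm ahead of it; z points along the fingers, y is the line along which they close (so a half turn about z gives the same grasp; the last joint's range is limited). The gripper opens to 85 mm and grips with 20 to 120 N. Pads are 22 mm wide; open, the fingers measure 114 mm over their backs; the gripper's body (76 mm by 85 mm) begins 54 mm behind the grasp point. The pads swing forward as they close: fully open they stand 13 mm farther back than shut.
Start: joints at [1.198, 0.307, 1.506, -0, 1.328, -0.073], TCP at [169.288, 549.521, 256.305] pointing down, gripper open.
Joint ranges: [-3.12, 3.12], [-1.05, 2.28], [0.14, 2.33], [-1.42, 4.57], [0.1, 2.73], [-2.68, 2.68]. Speed limits (rad/s): [2.57, 2.57, 3.14, 3.14, 3.14, 3.14].

## Interface

Orientations are given as a unit quaternion [x, y, z, w].
In Python, from bench import * gives the robot as it stands.
- The arm moves only by the tool arm_command, never from a script. Its argument "commands" is a list of rows, each a list of 3 entries, a list of its own where there are three numbers: the turn, a rotation vector about the world's x, y, z in rad, then the shift along the world's x, y, z in m, then the opening in per cent of the stroke, from 0 (shut) to 100 (fully open). A call has 1 to 8 rows; each row is the pose to reach, as a shift and turn from the pose commanded when the call began; what a row does not reach only later rows make up. A row lasts 1/8 s, in which the tool goes at most 62.5 mm and 10.7 degrees, less where a joint would pass 70% of its speed; a pose out of reach is approached as far as the arm can. A call with a gripper value outside its range is refused whole. The fingers move at their own pace and stop on an object; "squeeze" is the grip in N (left out, the last holds). Time passes only in rows, so rows that repeat a pose let the fingers close. It gives the time, the measured TCP pose, the force, the opening and the grip force at its end, in the units of the state.
- state(): the state, without advancing time (a new reading comes with each control period).
- read_camera(name): name is "scene" or "top" or "wrist"; returns a dict with "color" (400x640x3 uint8, red, green, blue), "z_map" (400x640 float32, mm along the optical axis (not along the pixel's ray), 0 where there is no reading), "mtx" (3x3 intrinsics, pixels), "R" (3x3) and "t" (3): a world point X has camera coordinates R X + t. Camera axes: x right, y down, z forward; pixel columns grow to the right and rows downward; lengths in mm; the calibration is good to about 2 mm. The wrist camera is an equidistant fisheye: a pixel r from the principal point sees the ray r / f radians off the axis. A picture is of the moment at which its call begins.
- finish_job(): hands the job in; it is judged then, once.
Trained networks look in the newest picture that a camera, given by its name, has taken for a name from the list of things; names that differ only in an ending like _2 or _b are one class to them, and where a whole thing is asked for, a point or a joint stands for the part that bears it (a point fixed in the world has none). Each returns a list of dicts, best first, with "score" (0 to 1); they miss things now and then, are a little off and sometimes report something else, mostly with a low value. They report only what shows in the picture. A call takes as long as a camera call.
- outline_of(camera, target): "mask" (400x640 bool, what is visible of it) and "extent" ([left, top, width, height] in pixels, round what is visible of it).
The state is a dict: "time_s": time; "joints": joint angles; "joint_vel": joint speeds; "effort": joint torques, N m; "tcp_pos": TCP position; "ee_rot": TCP orientation; "force": force on the tool from outside, world axes, zero at the start; "moment": the same for the moment, N m; "finger_gap": finger opening in mm; "grasp_force": force on a finger pad.
Only numpy, scipy, OpenCV 4.12 (cv2) and the standard library are available. Lean on these libraries where they do the work, as an engineer would, in place of code of your own. Each camera call takes 0.05 s, during which the arm holds its last target. There are 200 camera calls.

## Task

The blue drawer of the bench power unit is held by a hidden catch in a notch somewhere along the rail on top. Touch down with a fingertip on the rail's yellow end block, run it along the rail over the plain black piece beside that block and on until you find the notch, then press the catch inside it fully down so that the drawer springs out by itself, and let the catch come back up. Do not touch the drawer or its handle, grasp nothing, and leave the other things where they are.

Things in the scene. Friction and masses are not known exactly. Their poses are not given: they have to be found in the camera images.
- chassis: Grey bench power unit, fixed to the bench: case 240 (x) by 360 (y) by 90 mm high, aluminium front panel on its -x side. Origin: centre of its underside, on the bench; x axis points from the front panel to the back, y axis along the rail, z up. Its top is flat but for the rail and the probe amplifier.
- rail_mid (a point): Middle of the rail's top, 106 mm above the bench. The rail lies along chassis y: 24 mm wide, 344 mm long, 16 mm high, open on both sides. Along it: 36 mm end block, 28 mm plain piece, 216 mm middle stretch (within 108 mm of this point), 28 mm plain piece, 36 mm end block, tops all level. The black middle stretch has the notch, anywhere from one plain piece to the other.
- end_yellow: Yellow end block of the rail, fixed, 24 (x) by 36 (y) by 16 mm high; may be at either end of the rail. Origin: centre of its underside, on the unit's top; axes as the chassis.
- end_white: White end block at the other end of the rail, fixed, same size; origin: centre of its underside.
- rail_left: Plain black piece of the rail beside the end block at the +y end, fixed, 24 (x) by 28 (y) by 16 mm high. Origin: centre of its underside, on the unit's top.
- rail_right: Plain black piece of the rail beside the end block at the -y end, fixed, same size; origin: centre of its underside.
- catch (a joint): How far the catch plate is pressed down, m: 0 up, 0.005 fully down at a hard stop. A spring raises it: it begins to move at about 4 N, is down at about 7 N and frees the drawer at 0.003. It lies in the notch (place not told), a 36 mm long gap in the rail, open right across it. The black plate, 33 mm along the rail by 22 mm, rests 8 mm below the rail's top.
- drawer: Blue-fronted drawer in the front panel (front 160 wide by 56 mm high) with a steel bow handle 90 mm long standing 25 mm off it; not to be touched. Origin: at the chassis origin while shut and barred; once freed its spring (4 N, falling to 2 N) slides it 22 mm towards -x of the chassis within about half a second. Shut, its front lies at chassis x -132, y -50 to 110, z 17 to 73 mm.
- probe_box: Black probe amplifier with a paper label, 60 by 130 by 28 mm high, loose on the unit's top behind the rail. Origin: centre of its underside.
- meter: Yellow and black hand-held meter lying on the bench, 170 by 85 by 45 mm high, loose. Origin: centre of its underside.
- resistor: Aluminium power resistor on the bench, 110 by 60 by 38 mm high, loose. Origin: centre of its underside.
- clip_cup: Black open cup on the bench, 70 mm across, 80 mm high, loose. Origin: centre of its underside.

How it is judged (in metres and radians):
On the way, in this order (a step that is already met when the one before it is completed fails the run):
1. a fingertip touches the yellow end block (and not the plain black pieces) (contact force between the fingers and end_yellow above 0.3 N and contact force between the fingers and rail_left below 0.1 N and contact force between the fingers and rail_right below 0.1 N and value of joint catch below 0.001 m), for 0.05 s.
2. the fingertip has run on to the plain black piece beside it and off the yellow block, with the catch not yet pressed (contact force between the fingers and end_yellow below 0.1 N and ((contact force between the fingers and rail_left above 0.3 N and horizontal distance between rail_left and end_yellow below 0.1 m) or (contact force between the fingers and rail_right above 0.3 N and horizontal distance between rail_right and end_yellow below 0.1 m)) and value of joint catch below 0.001 m).
3. the fingers press the catch fully down in the notch (value of joint catch above 0.004 m and contact force between the fingers and anything else above 2 N), for 0.05 s.
At the end, for the whole second after the job is handed in: The drawer stands out at least 18 mm and is at rest, the catch is back up (within 1 mm), and the probe amplifier, meter, resistor and cup are within 15 mm of where they began (x of drawer in the frame of chassis below -0.018 m and value of joint catch below 0.001 m and linear speed of drawer below 0.005 m/s and distance of each of probe_box, meter, resistor, clip_cup from where it was at the start of the episode below 0.015 m); the robot touches nothing.
It fails at once if the robot touches the drawer or its handle (contact force between any of the fingers, the arm and drawer above 0.5 N).
It fails at once if a bystander (probe amplifier, meter, resistor or cup) is pushed or lifted by more than 20 mm (distance of any of probe_box, meter, resistor, clip_cup from where it was at the start of the episode above 0.02 m).
It also fails if it takes over 64 s, if anything falls off the work surface, if the arm or the gripper's body presses on something with over 40 N, if the wrist force passes 120 N, or if a joint passes its speed limit or range.

## Working session

There is one attempt and no reset: what is moved stays moved. The work goes in short steps, Python scripts to look and compute and a tool call to move; the robot and the scene stay as the last step left them, time stands still between calls to the robot, and variables do not carry over. Pictures are saved under pics/ and viewed, at most 10 in all, crops included, and the job is handed in when it is done.

Besides the shell and the picture viewer there is one more tool, called after "Request:" as a command line: name --argument value ..., lists and objects as JSON in quotes. arm_command: Moves the arm, as the interface text tells. Its arguments: {"type":"object","properties":{"commands":{"type":"array"},"squeeze":{"type":"number"}},"required":["commands"]}

```bash
mkdir -p pics; cat > h.py <<'E'
from bench import *
import numpy as np, cv2
def pts(c,mask=None):
    z=c["z_map"]; v,u=np.nonzero((z>0)&(mask if mask is not None else True))
    K=c["mtx"]; d=z[v,u]
    P=np.stack([(u-K[0,2])/K[0,0]*d,(v-K[1,2])/K[1,1]*d,d],1)
    return (P-c["t"])@c["R"]
E
python3 - <<'E'
from h import *
for n in ("top","scene"):
    c=read_camera(n); cv2.imwrite(f"pics/{n}0.png",c["color"][...,::-1])
    for t in ("end_yellow","end_white","rail_left","rail_right","chassis","drawer","probe_box","meter","resistor","clip_cup"):
        for o in outline_of(n,t)[:1]:
            P=pts(c,o["mask"])
            if len(P): print(n,t,round(o["score"],2),o["extent"],np.median(P,0).round(),np.percentile(P,2,axis=0).round(),np.percentile(P,98,axis=0).round())
s=state(); print(s)
E
```

```text
top end_yellow 0.48 [252.6, 211.3, 12.3, 11.2] [518. 140. 106.] [506. 124.  99.] [529. 157. 112.]
top rail_left 0.58 [265.8, 211.5, 9.9, 12.3] [516. 108. 107.] [503.  95.  96.] [526. 123. 112.]
top rail_right 0.68 [279.7, 230.3, 60.0, 15.8] [469.  22.  52.] [445. -52.  -1.] [484.  92.  78.]
top chassis 0.87 [247.2, 131.4, 151.0, 122.8] [590. -39.  91.] [ 458. -197.   50.] [721. 153.  96.]
top drawer 0.57 [278.8, 229.1, 59.9, 18.7] [470.  31.  54.] [445. -47.  27.] [484.  93.  78.]
top probe_box 0.81 [276.8, 140.3, 57.4, 29.3] [668.  19. 118.] [637. -45.  98.] [699.  91. 124.]
top meter 0.9 [467.1, 226.8, 49.5, 71.5] [ 409. -452.   40.] [ 329. -505.   10.] [ 490. -403.   49.]
top resistor 0.93 [152.8, 234.8, 28.3, 46.1] [415. 394.  32.] [366. 371.   1.] [468. 429.  43.]
top clip_cup 0.7 [135.9, 179.1, 35.0, 26.4] [586. 445.  45.] [551. 402.   2.] [614. 466.  84.]
scene end_yellow 0.68 [382.9, 196.7, 14.7, 13.3] [523. 141. 105.] [495. 123.  90.] [533. 157. 109.]
scene rail_left 0.65 [369.8, 196.1, 9.5, 10.2] [521. 107. 105.] [506.  95.  96.] [530. 120. 109.]
scene rail_right 0.61 [279.
[... 598 characters left out ...]
 'joints': array([ 1.19848878e+00,  3.06783673e-01,  1.50640426e+00, -2.25963901e-05,
        1.32836857e+00, -7.35025604e-02]), 'joint_vel': array([ 2.87979687e-03, -7.48279028e-04, -1.80050538e-03, -2.69570448e-04,
        1.23424516e-03, -8.01120954e-05]), 'effort': array([-1.32762866e-04, -4.57495093e+01, -2.52335912e+01, -3.24700829e-05,
        9.01062886e-04, -5.85860064e-06]), 'tcp_pos': array([169.30419646, 549.5228375 , 256.31265129]), 'ee_rot': array([1.48844624e-01, 9.88860596e-01, 1.52016584e-05, 1.46918844e-05]), 'force': array([-0.14333807, -0.4509416 ,  0.40991334]), 'moment': array([ 0.00703175, -0.04395619, -0.03748195]), 'grasp_force': 0.0, 'finger_gap': 85.75088018726724}
```

```bash
python3 - <<'E'
from h import *
im=cv2.imread("pics/top0.png")[120:270,235:415]; im2=cv2.imread("pics/scene0.png")[150:310,220:420]
a=cv2.resize(im,(720,600),interpolation=cv2.INTER_CUBIC); cv2.imwrite("pics/topc.png",a)
# rail-ridge fit: both cameras, points z 100..112 with x near rail line
for n in ("top","scene"):
    c=read_camera(n); P=pts(c)
    y0,y1=-190,160
    m=(P[:,2]>101)&(P[:,2]<112)&(P[:,0]>460)&(P[:,0]<560)&(P[:,1]>-230)&(P[:,1]<180)
    Q=P[m]
    l=np.polyfit(Q[:,1],Q[:,0],1)
    for k in range(4):
        r=Q[:,0]-np.polyval(l,Q[:,1]); k_=abs(r)<16; Q=Q[k_]; l=np.polyfit(Q[:,1],Q[:,0],1)
    print(n,l,np.median(Q[:,2]),Q[:,1].min(),Q[:,1].max())
    # gap profile
    m=(abs(P[:,0]-np.polyval(l,P[:,1]))<8)&(P[:,2]>85)&(P[:,2]<115)
    Q=P[m]
    for y in range(-210,170,8):
        s=Q[(Q[:,1]>=y)&(Q[:,1]<y+8)]
        if len(s): print(y,np.median(s[:,2]).round(1),len(s),end=" | ")
    print()
    s=outline_of(n,"end_white")[:1]
    for o in s: print(o["score"],np.median(pts(c,o["mask"]),0))
    # chassis front edge direction
E
```

```text
top [1.14487270e-01 5.02740436e+02] 106.78803652014776 -182.26075735688096 159.00166385338184
-194 91.2 11 | -186 106.1 14 | -178 106.6 20 | -170 107.2 19 | -162 108.6 22 | -154 107.0 22 | -146 107.5 18 | -138 107.8 21 | -130 106.4 20 | -122 107.9 22 | -114 106.8 22 | -106 106.8 19 | -98 106.9 20 | -90 107.1 20 | -82 106.5 22 | -74 107.2 21 | -66 107.4 18 | -58 106.1 19 | -50 106.4 21 | -42 105.5 18 | -34 107.4 26 | -26 106.1 18 | -18 105.2 18 | -10 99.4 19 | -2 98.8 19 | 6 99.3 17 | 14 98.8 22 | 22 106.2 24 | 30 106.4 20 | 38 105.7 18 | 46 107.6 18 | 54 106.9 21 | 62 107.2 21 | 70 106.6 20 | 78 107.5 17 | 86 107.5 20 | 94 105.7 17 | 102 106.4 19 | 110 107.7 21 | 118 107.8 22 | 126 106.4 19 | 134 106.3 20 | 142 106.0 18 | 150 106.8 20 | 158 92.4 15 | 166 87.0 3 | 
scene [1.13073418e-01 5.05042128e+02] 106.21681526823902 -184.71512637511572 159.21630773921135
-194 90.3 6 | -186 106.6 10 | -178 107.0 16 | -170 106.8 16 | -162 107.3 11 | -154 106.9 16 | -146 106.1 14 | -138 107.0 14 | -130 106.4 11 | -122 107.0 14 | -114 106.7 15 | -106 107.1 13 | -98 106.9 14 | -90 106.3 14 | -82 106.8 14 | -74 106.7 14 | -66 105.9 13 | -58 107.0 15 | -50 107.0 14 | -42 106.4 15 | -34 105.7 17 | -26 106.8 14 | -18 106.1 20 | -10 98.3 17 | -2 98.8 15 | 6 98.2 15 | 14 97.9 17 | 22 106.2 11 | 30 105.9 16 | 38 106.4 16 | 46 106.3 18 | 54 106.0 15 | 62 106.6 18 | 70 106.1 13 | 78 106.7 14 | 86 106.7 16 | 94 106.3 16 | 102 106.7 16 | 110 106.2 17 | 118 107.3 16 | 126 106.4 16 | 134 105.7 15 | 142 106.1 18 | 150 106.5 17 | 158 91.2 12 | 
0.65 [ 490.70463825 -165.46888034  105.80033403]
```

View pics/topc.png

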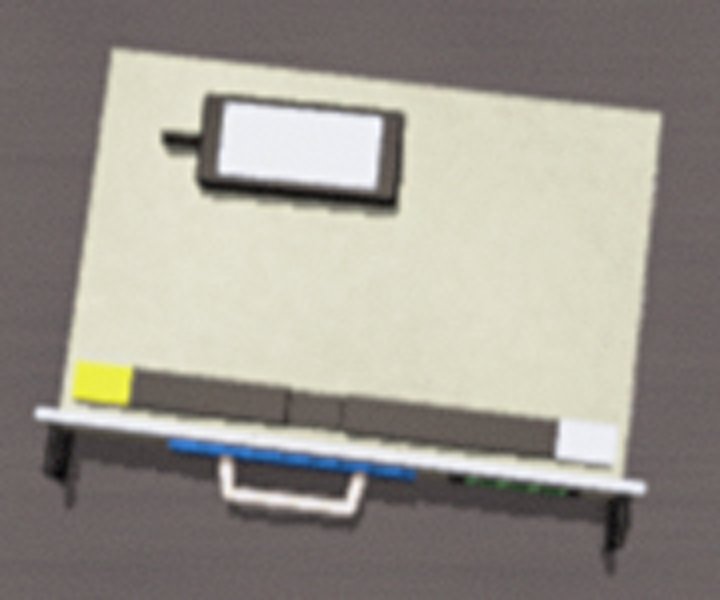

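View pics/scene0.png

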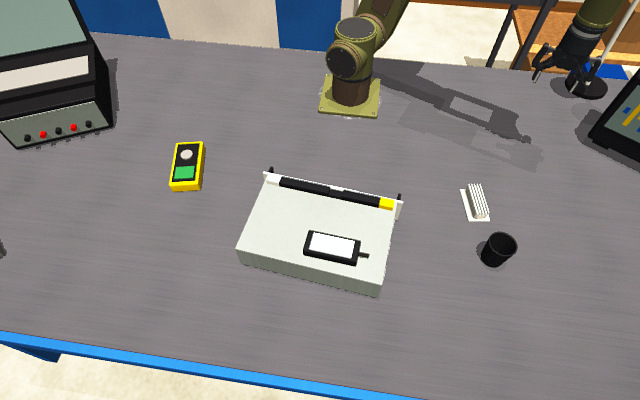

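The top crop shows the yellow block at crop (103,382), the white block at (587,440) and the notch at columns 288–342, row 408. Depth agrees: the notch is centred near world (504, 4). The scene view shows nothing else near the rail, and the bystanders are well clear. Next I'll shut the fingers and go above the yellow block with the closing line across the rail.

Request:
arm_command --commands '[[[0,0,-0.173],[0.044,-0.051,0],0],[[0,0,-0.346],[0.088,-0.102,0],0],[[0,0,-0.52],[0.132,-0.154,0],0],[[0,0,-0.693],[0.176,-0.205,0],0],[[0,0,-0.866],[0.22,-0.256,0],0],[[0,0,-1.04],[0.264,-0.307,0],0],[[0,0,-1.213],[0.308,-0.358,0],0],[[0,0,-1.386],[0.351,-0.4095,0],0]]' --squeeze 20

```text
time_s: 2.3
tcp_pos: [496.2, 168.4, 256.6]
ee_rot: [0.748, 0.663, 0.001, 0.0]
force: [0.6, 1.0, -0.4]
finger_gap: -0.1
grasp_force: 0.0
```

Request:
arm_command --commands '[[[0,0,0],[0,0,-0.03],0],[[0,0,0],[0,0,-0.06],0],[[0,0,0],[0,0,-0.09],0],[[0,0,0],[0,0,-0.1],0],[[0,0,0],[0,0,-0.1],0],[[0,0,0],[0,0,-0.1],0]]'

```text
time_s: 3.05
tcp_pos: [495.9, 170.4, 157.5]
ee_rot: [0.746, 0.666, 0.001, 0.001]
force: [0.6, -0.3, 0.0]
finger_gap: -0.3
grasp_force: 0.0
```

```bash
python3 - <<'E'
from h import *
s=state(); print(s)
c=read_camera("wrist"); cv2.imwrite("pics/w1.png",c["color"][...,::-1])
t=read_camera("top"); P=pts(t)
cv2.imwrite("pics/t1.png",cv2.resize(t["color"][180:270,235:355,::-1],(720,540)))
# panel top near rail
e=np.array([0.9937,-0.113]);g=np.array([0.113,0.9937]); d=(P[:,:2]-[502.5,-13])
a,b=d@e,d@g
for k in range(-50,30,4):
    m=(a>=k)&(a<k+4)&(b>-160)&(b<-60); print(k,np.percentile(P[m,2],[10,50,95]).round(0) if m.any() else None)
E
```

```text
{'time_s': 3.05, 'joints': array([ 2.50527063e-01,  3.34261832e-01,  1.74838455e+00, -3.05092219e-05,
        1.05659570e+00,  3.64304473e-01]), 'joint_vel': array([ 0.00054789, -0.00724185, -0.00226741,  0.00015342, -0.0011694 ,
        0.00116199]), 'effort': array([-3.85658350e-02, -4.23645186e+01, -2.03113961e+01, -2.86944327e-03,
        2.52953911e-02, -1.89002657e-05]), 'tcp_pos': array([495.86017199, 170.44267925, 157.46709373]), 'ee_rot': array([7.46162071e-01, 6.65763308e-01, 1.03744961e-03, 5.52418189e-04]), 'force': array([ 0.63117044, -0.29475751,  0.01368203]), 'moment': array([ 0.0219808 , -0.06202638,  0.00120418]), 'grasp_force': 0.0, 'finger_gap': -0.28644602618475806}
-50 [-4.  1.  6.]
-46 [-3.  1.  5.]
-42 [-3.  1.  4.]
-38 [-3.  2.  5.]
-34 [-2.  5. 74.]
-30 [ 0. 73. 93.]
-26 [87. 91. 94.]
-22 [88. 91. 94.]
-18 [87. 90. 95.]
-14 [ 90. 105. 110.]
-10 [104. 107. 111.]
-6 [104. 107. 111.]
-2 [104. 108. 112.]
2 [105. 107. 111.]
6 [103. 107. 111.]
10 [ 90.  94. 110.]
14 [87. 92. 96.]
18 [88. 91. 95.]
22 [87. 90. 95.]
26 [88. 90. 96.]
```

View pics/w1.png

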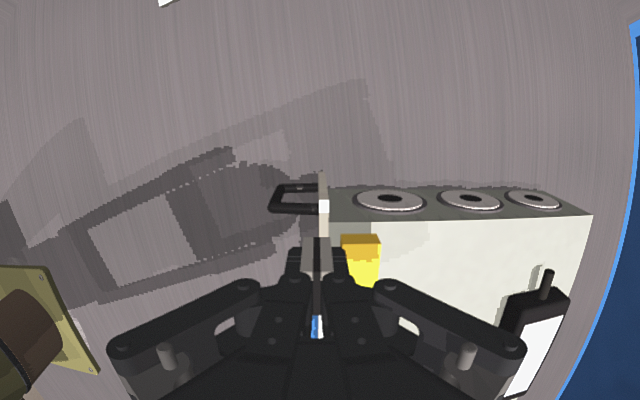

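View pics/t1.png

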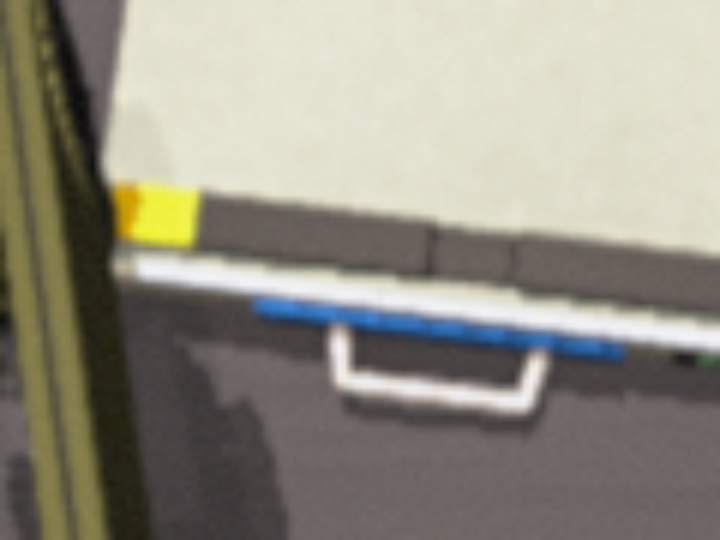

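The wrist view shows the closed fingers at about (318,300), still beside the yellow block at (360,255), because the first call was speed-limited. The top crop shows the unit unmoved, with yellow at (165,215) and the notch at columns 433–513. I'll correct the position sideways, then descend.

Request:
arm_command --commands '[[[0,0,0],[0.012,-0.015,0],0],[[0,0,0],[0.0242,-0.0304,0],0],[[0,0,0],[0.0242,-0.0304,0],0],[[0,0,0],[0.0242,-0.0304,-0.01],0],[[0,0,0],[0.0242,-0.0304,-0.02],0],[[0,0,0],[0.0242,-0.0304,-0.022],0],[[0,0,0],[0.0242,-0.0304,-0.022],0],[[0,0,0],[0.0242,-0.0304,-0.022],0]]'

```text
time_s: 4.15
tcp_pos: [519.2, 139.9, 134.4]
ee_rot: [0.746, 0.666, 0.0, 0.0]
force: [0.0, 0.1, 0.0]
finger_gap: 0.3
grasp_force: 0.0
```

Request:
arm_command --commands '[[[0,0,0],[0,0,-0.001],0],[[0,0,0],[0,0,-0.002],0],[[0,0,0],[0,0,-0.003],0],[[0,0,0],[0,0,-0.003],0]]'

```text
time_s: 4.65
tcp_pos: [519.0, 139.6, 131.2]
ee_rot: [0.746, 0.666, -0.0, -0.0]
force: [-0.2, 0.2, 0.5]
finger_gap: -0.3
grasp_force: 0.0
```

Request:
arm_command --commands '[[[0,0,0],[0.001,0,-0.0005],0],[[0,0,0],[0.001,0,-0.001],0],[[0,0,0],[0.001,0,-0.001],0]]'

```text
time_s: 5.03
tcp_pos: [519.5, 139.7, 131.1]
ee_rot: [0.746, 0.666, -0.0, -0.0]
force: [-3.8, -0.8, 7.3]
finger_gap: 0.2
grasp_force: 3.6
```

Request:
arm_command --commands '[[[0,0,0],[-0.0005,-0.004,0.0003],0],[[0,0,0],[-0.0009,-0.008,0.0003],0],[[0,0,0],[-0.0014,-0.012,0.0003],0],[[0,0,0],[-0.0018,-0.016,0.0003],0],[[0,0,0],[-0.0023,-0.02,0.0003],0],[[0,0,0],[-0.0027,-0.024,0.0003],0],[[0,0,0],[-0.0032,-0.028,0.0003],0],[[0,0,0],[-0.0036,-0.032,0.0003],0]]'

```text
time_s: 6.02
tcp_pos: [517.2, 107.8, 131.1]
ee_rot: [0.746, 0.666, 0.001, 0.0]
force: [0.5, 3.9, 5.9]
finger_gap: -0.3
grasp_force: 2.8
```

Request:
arm_command --commands '[[[0,0,0],[0,0,0],0],[[0,0,0],[0,0,0],0]]'

```text
time_s: 6.28
tcp_pos: [517.1, 107.4, 131.1]
ee_rot: [0.746, 0.666, 0.001, 0.0]
force: [1.0, 2.3, 6.6]
finger_gap: -0.5
grasp_force: 2.9
```

Request:
arm_command --commands '[[[0,0,0],[-0.0013,-0.01,0],0],[[0,0,0],[-0.0024,-0.02,0],0],[[0,0,0],[-0.0036,-0.03,0],0],[[0,0,0],[-0.0047,-0.04,0],0],[[0,0,0],[-0.0059,-0.05,0],0],[[0,0,0],[-0.007,-0.06,0],0],[[0,0,0],[-0.0082,-0.07,0],0],[[0,0,0],[-0.0082,-0.07,0],0]]'

```text
time_s: 7.28
tcp_pos: [508.7, 36.6, 131.1]
ee_rot: [0.746, 0.665, 0.0, 0.001]
force: [-0.2, 0.3, 6.7]
finger_gap: -0.1
grasp_force: 3.2
```

Request:
arm_command --commands '[[[0,0,0],[-0.0009,-0.008,0],0],[[0,0,0],[-0.0018,-0.016,0],0],[[0,0,0],[-0.0027,-0.024,0],0],[[0,0,0],[-0.0036,-0.032,0],0],[[0,0,0],[-0.0036,-0.032,0],0],[[0,0,0],[-0.0036,-0.032,0],0]]'

```text
time_s: 8.02
tcp_pos: [504.4, 5.5, 130.3]
ee_rot: [0.746, 0.666, -0.0, -0.0]
force: [-0.3, 0.5, 0.4]
finger_gap: 0.1
grasp_force: 0.0
```

The force vanished and the tip dropped, so it is in the notch. Now I'll press down.

Request:
arm_command --commands '[[[0,0,0],[0,0,-0.003],0],[[0,0,0],[0,0,-0.006],0],[[0,0,0],[0,0,-0.008],0],[[0,0,0],[0,0,-0.008],0]]'

```text
time_s: 8.52
tcp_pos: [504.5, 5.9, 122.6]
ee_rot: [0.746, 0.666, -0.0, -0.0]
force: [-0.6, 0.5, 1.8]
finger_gap: 0.1
grasp_force: 0.8
```

Request:
arm_command --commands '[[[0,0,0],[0,0,-0.002],0],[[0,0,0],[0,0,-0.004],0],[[0,0,0],[0,0,-0.005],0],[[0,0,0],[0,0,-0.0055],0],[[0,0,0],[0,0,-0.0055],0],[[0,0,0],[0,0,-0.0055],0]]'

```text
time_s: 9.28
tcp_pos: [504.6, 5.8, 118.0]
ee_rot: [0.746, 0.666, 0.0, 0.0]
force: [-2.7, 1.1, 9.4]
finger_gap: 0.2
grasp_force: 4.8
```

Request:
arm_command --commands '[[[0,0,0],[0,0,-0.0007],0],[[0,0,0],[0,0,-0.0007],0],[[0,0,0],[0,0,-0.0007],0]]'

```text
time_s: 9.65
tcp_pos: [504.6, 5.9, 118.0]
ee_rot: [0.746, 0.666, 0.0, 0.0]
force: [-4.1, 0.3, 15.2]
finger_gap: -0.1
grasp_force: 7.5
```

Request:
arm_command --commands '[[[0,0,0],[0,0,0.006],0],[[0,0,0],[0,0,0.015],0],[[0,0,0],[0,0,0.04],0],[[0,0,0],[0,0,0.08],0],[[0,0,0],[0,0.05,0.12],0],[[0,0,0],[0,0.1,0.14],0],[[0,0,0],[0,0.15,0.14],0],[[0,0,0],[0,0.2,0.14],0]]'

```text
time_s: 10.65
tcp_pos: [504.9, 207.2, 257.1]
ee_rot: [0.746, 0.666, 0.001, 0.0]
force: [0.3, -0.2, -0.3]
finger_gap: 0.1
grasp_force: 0.0
```

```bash
python3 - <<'E'
from h import *
s=state(); print(s["time_s"],s["tcp_pos"],s["force"])
t=read_camera("top"); cv2.imwrite("pics/t2.png",cv2.resize(t["color"][120:270,235:415,::-1],(720,600)))
P=pts(t); d=P[:,:2]-[504.5,5.5]; a=d@[.9937,-.113]; b=d@[.113,.9937]
m=(abs(a)<7)&(abs(b)<13); print("plate z",np.median(P[m,2]))
for n in ("drawer","probe_box"):
    for o in outline_of("top",n)[:1]: print(n,o["score"],o["extent"],np.median(pts(t,o["mask"]),0))
E
```

```text
10.65 [504.92732825 207.22200561 257.14623434] [ 0.28555585 -0.23257574 -0.32176678]
plate z 98.84201629124247
drawer 0.8 [276.3, 228.7, 60.7, 26.2] [459.52675129  21.77121091  69.30094844]
probe_box 0.57 [275.6, 140.4, 59.8, 29.2] [667.90872536  18.81794648 118.85826379]
```

View pics/t2.png

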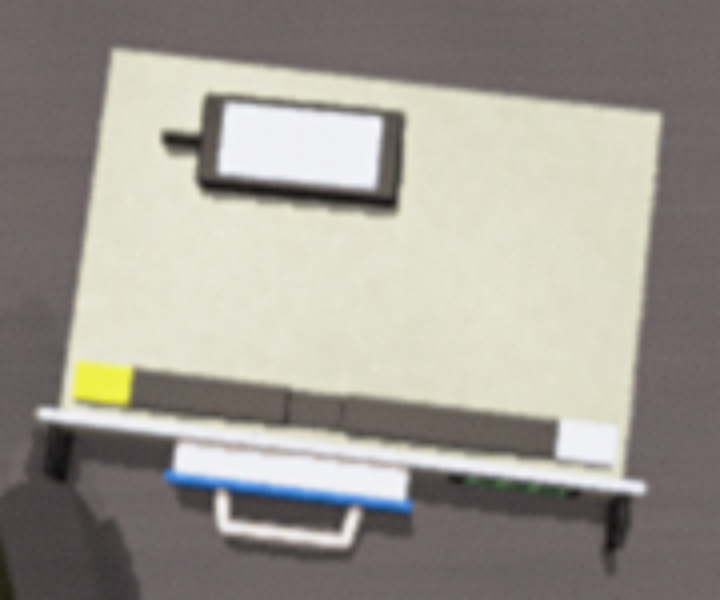

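The picture shows the drawer sprung out: its front edge is now at rows 475–508, about 8 camera pixels, or roughly 21 mm, further out. The catch plate is back at z ≈ 98.8 and the amplifier has not moved.

```bash
python3 -c "
from bench import *
print(finish_job())"
```

```text
the job is handed in; nothing more can be done
None
```

I pressed the catch fully down and let it come back up; the drawer sprang out about 21 mm and the job is handed in (it returned no verdict), with the amplifier unmoved and the meter, resistor and cup never approached but not re-measured.

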